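# Load the coin box into the bar's coin machine

### The arm

A 6-joint arm with a two-finger parallel gripper is mounted at the origin on the work surface. World frame = base frame: x ahead of the robot, y to its left, z up, the work surface at z = 0. Lengths are in m, angles in degrees, forces in N, time in s.
With the tool pointing down it reaches from about 0.25 to 0.775 m from the base axis. Payload 4 kg.
Tool frame: the origin (TCP) lies midway between the tips of the shut fingers; the grasp point (between the pads) lies 19 mm behind it; z points along the fingers, y is the line along which they close (so a half turn about z gives the same grasp; the last joint's range is limited). The gripper opens to 85 mm and grips with 20 to 120 N. Pads are 22 mm wide; open, the fingers measure 114 mm over their backs; the gripper's body (76 mm by 85 mm) begins 54 mm behind the grasp point. The pads swing forward as they close: fully open they stand 13 mm farther back than shut.
Start: joints at [69.609, 4.996, 78.535, -0, 96.463, -5.907], TCP at [0.138, 0.533, 0.231] pointing down, gripper open.
Joint ranges: [-177.83, 177.83], [-43.37, 116.18], [15.69, 146.23], [-61.86, 241.86], [9.47, 152.12], [-147.06, 147.06]. Speed limits (degrees/s): [159.86, 159.86, 180, 180, 180, 180].

### API

Orientations are given as a 3x3 rotation matrix whose columns are the frame's x, y, z axes.
In Python, from cell import sensors, snapshot, camera_info, job_done gives the robot as it stands.
- The arm moves only by the tool drive_tool, never from a script. Its argument "steps" is a list of rows, each a list of 7 numbers: the turn, a rotation vector about the tool's x, y, z in degrees, then the shift along the tool's x, y, z in cm, then the gripper command: -1 is shut, 1 is fully open, values between are in proportion. In form: [[ax, ay, az, x, y, z, fingers], ...]. A call has 1 to 8 rows; each row is the pose to reach, as a shift and turn from the pose commanded when the call began, along the tool's axes at that moment; what a row does not reach only later rows make up. A row lasts 1/10 s, in which the tool goes at most 50 mm and 8.59 degrees, less where a joint would pass 70% of its speed; a pose out of reach is approached as far as the arm can. A call with a gripper value outside its range is refused whole. The fingers move at their own pace and stop on an object; "squeeze" is the grip in N (left out, the last holds). Time passes only in rows, so rows that repeat a pose let the fingers close. It gives the time, the measured TCP pose, the force, the opening and the grip force at its end, in the units of the state.
- sensors.read_state(): the state, without advancing time (a new reading comes with each control period).
- snapshot(name): name is "side" or "top"; returns (picture, depth): 384x512x3 uint8, red, green, blue; 384x512 float32, m along the optical axis (not along the pixel's ray), 0 where there is no reading.
- camera_info(name): a dict with "K" (3x3 intrinsics, pixels), "cam_to_world" (4x4, takes a point from camera to world coordinates). Camera axes: x right, y down, z forward; pixel columns grow to the right and rows downward; lengths in m; the calibration is good to about 2 mm. A picture is of the moment at which its call begins. camera_info takes no time and is no camera call.
- job_done(): hands the job in; it is judged then, once.
The state is a dict: "t": time; "qpos": joint angles; "joint_velocities": joint speeds; "joint_efforts": joint torques, N m; "ee_pos": TCP position; "ee_rot": TCP orientation; "force": force on the tool from outside, world axes, zero at the start; "ft_torque": the same for the moment, N m; "width": finger opening in m; "grasp_force": force on a finger pad.
Only numpy, scipy, OpenCV 4.12 (cv2) and the standard library are available. Lean on these libraries where they do the work, as an engineer would, in place of code of your own. Each camera call takes 0.05 s, during which the arm holds its last target. There are 200 camera calls.

### The job

Pull the coin machine's sloping front flap all the way down, stand the coin box flat in the bay behind it and let go, then push the flap back up until it is fully shut. Leave the napkin holder, the mug and the bottle where they are.

Things in the scene. Friction and masses are not known exactly. Their poses are not given: they have to be found in the camera images.
- machine: Fixed dark grey coin machine, 200 mm wide, 275 mm high (steel funnel on top: 295). Origin on the counter below the middle of the flap's hinge line; x into the machine, y left seen from its front, z up; it extends x = -10 to 300 mm. Its hood overhangs the bay's rear: lip at x = 99, z = 201 mm; face sloping up and back from it at 45 degrees; behind the lip the ceiling dips to z = 180.
- flap_hinge (a point): Middle of the flap's hinge line, low on the machine's front, 70 mm above the counter. Axes as the machine's.
- flap (a joint): Opening angle of the flap, rad: 0 shut, 1.65 fully down; may start ajar. A plate 190 mm wide, 160 from hinge to free edge, 12 thick. Shut, it leans back (edge away from the robot) 35 degrees from vertical; fully down, it points to the robot, still rising 30 degrees from level. Stiff hinge: stays where left; under 6 N at the handle.
- flap_bar (a point): Middle of the flap's black handle bar: round, 12 mm thick, 120 mm long, parallel to the hinge, held by an arm at each end. It turns with the flap, 175 mm from the hinge along the plate (15 past its free edge) and 46 mm out from the plate's inner face, which passes through the hinge line. Shut, it is 63 mm into the machine from the hinge line and 170 mm above it.
- bay (a point): Where the middle of the coin box's underside belongs: on the bay's level floor, 70 mm above the counter, 91 mm behind the hinge. Axes as the machine's. Bay 150 mm wide; back wall 49 mm behind this point. Under the hood a hand pointing straight down does not fit; one tilted 22 to 40 degrees, reaching forward and down, does. The shut flap slopes in over the floor: keep the box back.
- coin_box: Closed metal coin box, 75 mm along its x, 100 mm along its y, 45 mm high, about 0.5 kg; origin at the middle of its underside. On the lid a strap handle along its x: a black bar 46 mm long, 12 mm thick (along y), from 66 to 82 mm above the underside, on a post at each end. It stands on the counter beside the machine. Either end may face into the machine.
- napkins: Steel napkin holder, 100 x 100 x 90 mm, on the counter; origin under its middle. Not to be disturbed.
- mug: White mug, 80 mm across, 90 mm high; origin under its middle. Not to be disturbed.
- bottle: Green bottle, 66 mm across, 200 mm high; origin under its middle. Not to be disturbed.
Not all that is in view belongs to the job. Leave any orange or yellow look-alike of the coin_box alone.

How it is judged:
By the outcome, as a careful person would: the job done as asked, in the order asked, and still so for the second after the job is handed in, with the robot touching nothing.
It also fails if it takes over 72 s, if anything falls off the work surface, if the arm or the gripper's body presses on something with over 40 N, if the wrist force passes 120 N, or if a joint passes its speed limit or range.

## Working session

There is one attempt and no reset: what is moved stays moved. The work goes in short steps, Python scripts to look and compute and a tool call to move; the robot and the scene stay as the last step left them, time stands still between calls to the robot, and variables do not carry over. Pictures are saved under pics/ and viewed, at most 10 in all, crops included, and the job is handed in when it is done.

Besides the shell and the picture viewer there is one more tool, called after ">>>" by a JSON object that holds its "op" and its "data", one argument or row to a line. drive_tool: Moves the arm, as the interface text tells. Its arguments: {"type":"object","properties":{"steps":{"type":"array"},"squeeze":{"type":"number"}},"required":["steps"]}

```bash
ls; mkdir -p pics
python3 - <<'E'
from cell import *
import cv2,numpy as np
for n in("side","top"):
    p,d=snapshot(n); cv2.imwrite(f"pics/{n}0.png",p[:,:,::-1]); np.savez(f"{n}0.npz",p=p,d=d)
    i=camera_info(n); print(n,np.round(i["K"],1).tolist(),np.round(i["cam_to_world"],3).tolist())
s=sensors.read_state(); print(s)
E
```

```text
pics
side [[367.7, 0.0, 260.1], [0.0, 367.7, 198.3], [0.0, 0.0, 1.0]] [[-0.965, -0.133, 0.227, 0.368], [-0.263, 0.52, -0.813, 0.816], [-0.01, -0.844, -0.537, 0.752], [0.0, 0.0, 0.0, 1.0]]
top [[487.1, 0.0, 253.4], [0.0, 487.1, 193.8], [0.0, 0.0, 1.0]] [[0.027, -0.985, 0.173, 0.382], [-1.0, -0.027, 0.001, -0.088], [0.004, -0.173, -0.985, 1.425], [0.0, 0.0, 0.0, 1.0]]
{'t': 0.1, 'qpos': array([ 6.96080353e+01,  5.03680427e+00,  7.86192432e+01,  2.72690035e-03,
        9.64633360e+01, -5.90742846e+00]), 'joint_velocities': array([-0.03123077, -0.00512154, -0.07859769,  0.07130598,  0.05222395,
       -0.02155878]), 'joint_efforts': array([ 1.91451640e-03, -3.53014004e+01, -3.14218569e+01, -1.00917405e-04,
        7.96879234e-03, -6.60148331e-06]), 'ee_pos': array([0.13739378, 0.53208148, 0.23020981]), 'ee_rot': array([[-9.68216408e-01,  2.50112762e-01, -7.70349997e-04],
       [ 2.50113812e-01,  9.68214507e-01, -1.93657669e-03],
       [ 2.61501497e-04, -2.06770050e-03, -9.99997828e-01]]), 'force': array([0.70368111, 0.76300993, 1.20292471]), 'ft_torque': array([0.02824395, 0.01275038, 0.01091924]), 'grasp_force': 0.0, 'width': 0.08540600848114624}
```

View pics/side0.png

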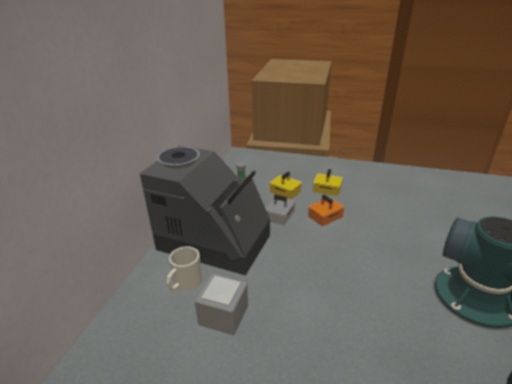

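View pics/top0.png

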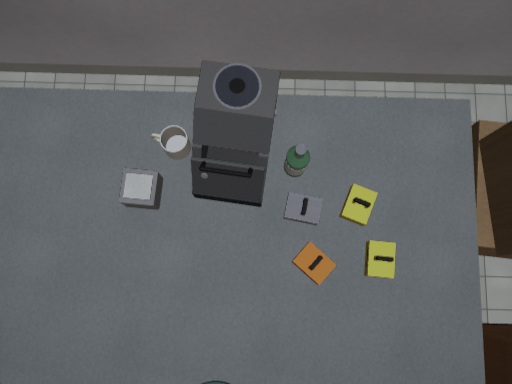

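The first views show the machine at top (235,140), with the bar at (225,170). Box-like things in the top view are grey at (303,208), yellow at (360,204) and (381,259), and orange at (315,262). The grey metal one beside the machine fits the description, so I'll check it in an enlarged crop and measure.

```bash
cat > h.py <<'E'
import numpy as np,cv2
from cell import *
def cloud(n,p=None,d=None):
    if d is None: p,d=snapshot(n)
    i=camera_info(n);K=i["K"];T=np.array(i["cam_to_world"])
    v,u=np.mgrid[:384,:512]
    c=np.stack([(u-K[0][2])/K[0][0]*d,(v-K[1][2])/K[1][1]*d,d],-1)
    return p,d,c@T[:3,:3].T+T[:3,3]
def proj(n,P):
    i=camera_info(n);T=np.linalg.inv(np.array(i["cam_to_world"]));c=np.atleast_2d(P)@T[:3,:3].T+T[:3,3]
    q=c@np.array(i["K"]).T;return q[:,:2]/q[:,2:]
E
python3 - <<'E'
from h import *
Z=np.load("top0.npz");p,d,w=cloud("top",Z["p"],Z["d"])
cv2.imwrite("pics/crop0.png",cv2.resize(p[40:290,110:410,::-1],None,fx=2.4,fy=2.4,interpolation=cv2.INTER_CUBIC))
def rect(m,name):
    P=w[m&(d>0)];r=cv2.minAreaRect((P[:,:2]*1000).astype(np.float32));print(name,len(P),r,np.round(np.median(P,0),4),P[:,2].min().round(3),P[:,2].max().round(3))
v,u=np.mgrid[:384,:512]
z=w[...,2]
def reg(a,b,c,e):return (u>=a)&(u<b)&(v>=c)&(v<e)
rect(reg(185,290,55,160)&(z>.268)&(z<.282),"hood")
rect(reg(185,290,55,160)&(z>.287)&(z<.30),"funnel")
rect(reg(280,326,190,226)&(z>.038)&(z<.05),"box lid")
rect(reg(280,326,190,226)&(z>.07)&(z<.1),"box bar")
dark=p.max(-1)<28
rect(reg(195,258,158,182)&dark&(z>.1),"bar")
rect(reg(118,162,165,210)&(z>.07),"napk")
rect(reg(155,192,125,160)&(z>.07),"mug")
rect(reg(283,312,140,180)&(z>.1),"bottle")
print(np.round(z[160:185:2,205:250:6],3))
# column profile down middle of machine
for vv in range(60,216,5): print(vv,np.round(w[vv,228],3),np.round(w[vv,240],3))
E
```

```text
hood 2329 ((845.4659423828125, -38.924354553222656), (199.84780883789062, 141.10250854492188), 83.37135314941406) [ 0.8297 -0.0464  0.2743] 0.268 0.281
funnel 1724 ((851.2819213867188, -39.50636291503906), (118.48006439208984, 118.38280487060547), 51.52909469604492) [ 0.8499 -0.0394  0.2956] 0.289 0.3
box lid 792 ((591.1781616210938, -231.1687774658203), (99.82903289794922, 75.71725463867188), 79.70204162597656) [ 0.5896 -0.2273  0.0444] 0.038 0.05
box bar 77 ((590.7977294921875, -231.13394165039062), (12.391342163085938, 47.2720947265625), 79.25050354003906) [ 0.5892 -0.2298  0.0813] 0.073 0.088
bar 129 ((651.1573486328125, -16.628067016601562), (129.0514373779297, 28.292186737060547), 84.47180938720703) [ 0.6438 -0.0136  0.2509] 0.225 0.259
napk 1298 ((631.17333984375, 235.0653076171875), (102.51367950439453, 100.7323989868164), 85.5905532836914) [0.6289 0.2323 0.0917] 0.07 0.102
mug 248 ((744.2649536132812, 125.0697021484375), (162.73098754882812, 78.72776794433594), 35.70383071899414) [0.7778 0.1475 0.0858] 0.07 0.221
bottle 481 ((717.6898803710938, -206.2865447998047), (64.32453
[... 1641 characters left out ...]

150 [ 0.747 -0.011  0.069] [ 0.747 -0.046  0.073]
155 [ 0.731 -0.012  0.071] [ 0.733 -0.046  0.068]
160 [ 0.716 -0.012  0.072] [ 0.718 -0.046  0.072]
165 [ 0.667 -0.021  0.221] [ 0.668 -0.051  0.22 ]
170 [ 0.647 -0.023  0.252] [ 0.658 -0.051  0.206]
175 [ 0.651 -0.019  0.175] [ 0.634 -0.053  0.255]
180 [ 0.641 -0.019  0.157] [ 0.64  -0.051  0.164]
185 [ 0.632 -0.018  0.135] [ 0.632 -0.051  0.139]
190 [ 0.622 -0.018  0.113] [ 0.622 -0.051  0.119]
195 [ 0.612 -0.017  0.091] [ 0.611 -0.051  0.103]
200 [ 0.607 -0.014  0.031] [ 0.602 -0.05   0.07 ]
205 [ 0.598 -0.013 -0.002] [ 0.598 -0.049  0.004]
210 [ 0.583 -0.014 -0.001] [ 0.583 -0.049  0.001]
215 [ 0.568 -0.014  0.001] [ 0.569 -0.049 -0.002]
```

View pics/crop0.png

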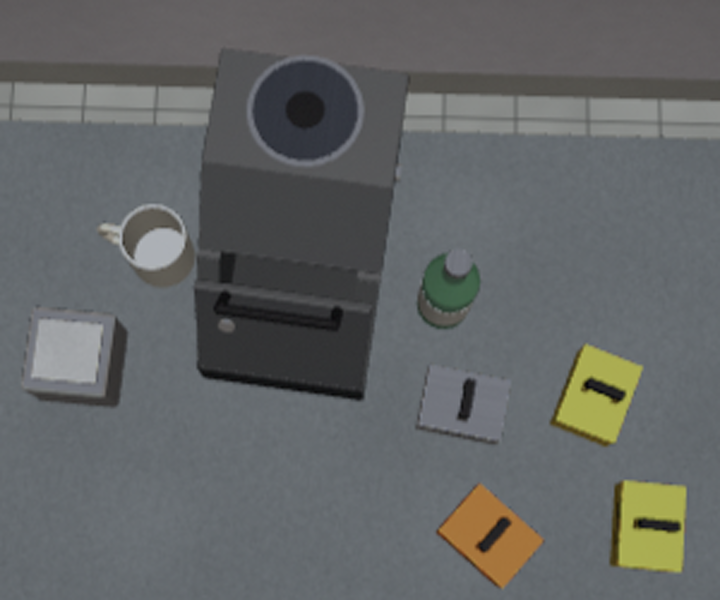

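Crop pixel (465,403) is the plain grey metal box with a black strap handle, so it's the coin box. The orange and yellow ones are look-alikes. Next I refine the machine frame and flap angle, and write a planner helper.

```bash
cat >> h.py <<'E'
from scipy.spatial.transform import Rotation as Ro
O=np.array([.6155,-.012]);YAW=-6.6
def mw(x,y,z,yaw=YAW,o=O):
    a=np.radians(yaw);return np.array([o[0]+x*np.cos(a)-y*np.sin(a),o[1]+x*np.sin(a)+y*np.cos(a),z])
def wm(P):
    a=np.radians(YAW);q=np.asarray(P)[...,:2]-O
    return np.stack([q[...,0]*np.cos(a)+q[...,1]*np.sin(a),-q[...,0]*np.sin(a)+q[...,1]*np.cos(a),np.asarray(P)[...,2]],-1)
def rot(yaw,tilt,along):
    # tool reaches forward (heading yaw) by tilt from straight down; along 'x': closes along heading plane; 'y': closes sideways; '-y' half turn
    a,t=np.radians(yaw),np.radians(tilt);f=np.array([np.cos(a),np.sin(a),0]);l=np.array([-f[1],f[0],0]);k=np.array([0,0,1.])
    z=np.sin(t)*f-np.cos(t)*k
    y={'x':np.cos(t)*f+np.sin(t)*k,'y':l,'-y':-l}[along]
    return np.stack([np.cross(y,z),y,z],1)
def rel(grasp,R,off=.019):
    s=sensors.read_state();R0=s["ee_rot"];p=np.asarray(grasp)+off*R[:,2]
    return np.r_[Ro.from_matrix(R0.T@R).as_rotvec(degrees=True),R0.T@(p-s["ee_pos"])*100].round(2)
def bar(phi): # deg elevation from machine x; shut 69.7, down 164.2
    r=.18095;a=np.radians(phi);return mw(r*np.cos(a),0,.07+r*np.sin(a))
E
python3 - <<'E'
from h import *
from scipy.optimize import least_squares
for n in("top","side"):
    Z=np.load(n+"0.npz");p,d,w=cloud(n,Z["p"],Z["d"]);m=wm(w);ok=d>0
    v,u=np.mgrid[:384,:512]
    s=ok&(m[...,0]>.105)&(m[...,0]<.165)&(abs(m[...,1])<.085)&(m[...,2]>.2)&(m[...,2]<.272)
    print(n,"slope resid mm (x-z+102)",np.median(m[s][:,0]-m[s][:,2]+.102)*1000, "yaw err",np.degrees(np.polyfit(m[s][:,1],m[s][:,0]-m[s][:,2],1)[0]))
    f=ok&(m[...,0]<.005)&(m[...,0]>-.03)&(abs(m[...,1])<.08)&(m[...,2]>.015)&(m[...,2]<.055)
    if f.sum()>20: print("front x",np.median(m[f][:,0]),f.sum(),"yaw",np.degrees(np.polyfit(m[f][:,1],m[f][:,0],1)[0]))
    h=ok&(m[...,2]>.266)&(m[...,2]<.282)&(abs(m[...,0]-.23)<.09);print("hood y",np.percentile(m[h][:,1],[.5,99.5]),"x",np.percentile(m[h][:,0],[.5,99.5]))
    b=ok&(abs(m[...,0]-.03)<.05)&(abs(m[...,1])<.07)&(m[...,2]>.232)&(p.max(-1)<60)
    q=m[b];vd=np.array(camera_info(n)["cam_to_world"])[:3,2];a=np.radians(YAW);vm=np.array([vd[0]*np.cos(a)+vd[1]*np.sin(a),0,vd[2]])
    c=np.median(q,0)+.005*vm;print("bar",len(q),c,np.percentile(q[:,1],[1,99]),np.degrees(np.arctan2(c[2]-.07,c[0])),np.hypot(c[2]-.07,c[0]))
R=rot(YAW,30,'x')
print(R.round(2).tolist());print(rel(bar(80)-.08*R[:,2],R))
E
```

```text
top slope resid mm (x-z+102) 2.1485875248553192 yaw err 0.13297142627291694
front x -0.008145009132010245 116 yaw 0.079799335152288
hood y [-0.09983071  0.098305  ] x [0.16342452 0.29994976]
bar 286 [ 0.02926137 -0.000878    0.24817713] [-0.06480746  0.0636941 ] 80.67377593576093 0.1805638920572439
side slope resid mm (x-z+102) -0.4061260129634009 yaw err 0.12003882843367043
front x -0.010361078726980317 212 yaw 0.2644978415415937
hood y [-1.76559468  0.10048757] x [0.15336141 0.30575181]
bar 138 [0.02583232 0.02884455 0.25005327] [-0.0501228   0.06746108] 81.83546504998554 0.18189692147158731
[[0.11, 0.86, 0.5], [0.99, -0.1, -0.06], [0.0, 0.5, -0.87]]
[-24.75 -21.39  80.12 -59.99 -40.72  -7.01]
```

>>> {"op": "drive_tool", "data": {
  "steps": [
    [-25,-21,80,-30,-20,-9,-0.2],
    [-25,-21,80,-60,-41,-9,-0.2],
    [-25,-21,80,-60,-41,-9,-0.2],
    [-25,-21,80,-60,-41,-9,-0.2],
    [-25,-21,80,-60,-41,-9,-0.2],
    [-25,-21,80,-60,-41,-9,-0.2],
    [-25,-21,80,-60,-41,-9,-0.2],
    [-25,-21,80,-60,-41,-9,-0.2]
  ]
}}

```text
t: 0.9
ee_pos: [0.3992, 0.2326, 0.2834]
ee_rot: [[-0.17, 0.892, 0.418], [0.984, 0.177, 0.022], [-0.055, 0.415, -0.908]]
force: [0.4, 0.5, -0.3]
width: 0.0343
grasp_force: 0.0
```

```bash
cat > r.py <<'E'
from h import *
import sys
s=sensors.read_state();print(s["t"],s["ee_pos"].round(4),s["width"].round(4),s["force"].round(1),s["qpos"].round(1))
E
cat r.py - <<'E' | python3 -
R=rot(YAW,30,'x')
print(rel(bar(81)-.08*R[:,2],R))
E
```

```text
Traceback (most recent call last):
AttributeError: 'float' object has no attribute 'round'
```

```bash
sed -i 's/s\["width"\].round(4)/round(s["width"],4)/' r.py
cat r.py - <<'E' | python3 -
R=rot(YAW,30,'x')
print(rel(bar(81)-.09*R[:,2],R))
E
```

```text
0.9 [0.3992 0.2326 0.2834] 0.0343 [ 0.4  0.5 -0.3] [ 31.2 -21.9  99.5 -11.6  80.5  20.4]
[ -4.95  -4.76  16.01 -27.69  15.46   5.78]
```

>>> {"op": "drive_tool", "data": {
  "steps": [
    [-5,-5,16,-26,15,4,-0.2],
    [-5,-5,16,-26,15,4,-0.2],
    [-5,-5,16,-26,15,4,-0.2],
    [-5,-5,16,-26,15,4,-0.2],
    [-5,-5,16,-26,15,4,-0.2],
    [-5,-5,16,-26,15,4,-0.2],
    [-5,-5,16,-26,15,4,-0.2],
    [-5,-5,16,-26,15,4,-0.2]
  ]
}}

```text
t: 1.7
ee_pos: [0.5948, 0.0059, 0.3221]
ee_rot: [[0.114, 0.862, 0.494], [0.993, -0.097, -0.061], [-0.005, 0.497, -0.868]]
force: [-0.0, -0.0, -0.1]
width: 0.034
grasp_force: 0.0
```

```bash
cat r.py - <<'E' | python3 -
R=rot(YAW,30,'x')
print(rel(bar(81),R)); print(rel(bar(81)-.06*R[:,2],R))
E
```

```text
1.7 [0.5948 0.0059 0.3221] 0.034 [-0.  -0.  -0.1] [ -4.1 -10.   87.6  -1.5  72.6   2.5]
[-0.18  0.22  0.18 -1.5   0.77 10.8 ]
[-0.18  0.22  0.18 -1.52  0.75  4.8 ]
```

>>> {"op": "drive_tool", "data": {
  "steps": [
    [0,0,0,-1.5,0.8,3,-0.2],
    [0,0,0,-1.5,0.8,6,-0.2],
    [0,0,0,-1.5,0.8,8,-0.2],
    [0,0,0,-1.5,0.8,9.5,-0.2],
    [0,0,0,-1.5,0.8,10.8,-0.2],
    [0,0,0,-1.5,0.8,10.8,-0.5],
    [0,0,0,-1.5,0.8,10.8,-1],
    [0,0,0,-1.5,0.8,10.8,-1]
  ],
  "squeeze": 25
}}

```text
t: 2.5
ee_pos: [0.6531, -0.0142, 0.2339]
ee_rot: [[0.111, 0.861, 0.496], [0.994, -0.094, -0.059], [-0.004, 0.499, -0.867]]
force: [1.4, 1.2, -3.5]
width: 0.0111
grasp_force: 24.4
```

>>> {"op": "drive_tool", "data": {
  "steps": [
    [0,0,0,0,0,0,-1],
    [0,0,0,0,0,0,-1],
    [0,0,0,0,0,0,-1],
    [0,0,0,0,0,0,-1]
  ]
}}

```text
t: 2.9
ee_pos: [0.6531, -0.0143, 0.2339]
ee_rot: [[0.111, 0.861, 0.496], [0.994, -0.094, -0.059], [-0.004, 0.499, -0.867]]
force: [-2.0, 4.1, -2.8]
width: 0.0111
grasp_force: 24.7
```

```bash
cat r.py - <<'E' | python3 -
R=rot(YAW,30,'x')
g=s["ee_pos"]-.019*s["ee_rot"][:,2];m=wm(g);print("grasp m",m,"phi",np.degrees(np.arctan2(m[2]-.07,m[0])),np.hypot(m[2]-.07,m[0]),s["grasp_force"])
for f in np.linspace(81,165.2,17)[1:]: print(round(f,1),rel(bar(f),R))
E
```

```text
2.9 [ 0.6531 -0.0143  0.2339] 0.0111 [-2.   4.1 -2.8] [-6.  -1.7 90.1 -0.4 61.8  0.4]
grasp m [0.02813071 0.00210152 0.25040942] phi 81.13740411687844 0.1825894221638499 24.74194496870041
86.3 [-0.07  0.09  0.32 -0.2  -1.41 -0.83]
91.5 [-0.07  0.09  0.32 -0.19 -2.83 -1.69]
96.8 [-0.07  0.09  0.32 -0.19 -4.33 -2.41]
102.0 [-0.07  0.09  0.32 -0.18 -5.88 -2.99]
107.3 [-0.07  0.09  0.32 -0.17 -7.49 -3.43]
112.6 [-0.07  0.09  0.32 -0.16 -9.12 -3.72]
117.8 [ -0.07   0.09   0.32  -0.15 -10.78  -3.85]
123.1 [ -0.07   0.09   0.32  -0.14 -12.44  -3.84]
128.4 [ -0.07   0.09   0.32  -0.13 -14.09  -3.67]
133.6 [ -0.07   0.09   0.32  -0.12 -15.72  -3.35]
138.9 [ -0.07   0.09   0.32  -0.12 -17.32  -2.88]
144.1 [ -0.07   0.09   0.32  -0.11 -18.86  -2.27]
149.4 [ -0.07   0.09   0.32  -0.1  -20.34  -1.52]
154.7 [ -0.07   0.09   0.32  -0.09 -21.75  -0.64]
159.9 [ -0.07   0.09   0.32  -0.08 -23.07   0.37]
165.2 [ -0.07   0.09   0.32  -0.07 -24.29   1.49]
```

>>> {"op": "drive_tool", "data": {
  "steps": [
    [0,0,0,0,-1.4,-0.8,-1],
    [0,0,0,0,-2.8,-1.6,-1],
    [0,0,0,0,-4.3,-2.3,-1],
    [0,0,0,0,-5.9,-2.9,-1],
    [0,0,0,0,-7.5,-3.3,-1],
    [0,0,0,0,-9.1,-3.6,-1],
    [0,0,0,0,-10.8,-3.8,-1],
    [0,0,0,0,-12.4,-3.8,-1]
  ]
}}

```text
t: 3.7
ee_pos: [0.5314, -0.0001, 0.2121]
ee_rot: [[0.111, 0.853, 0.51], [0.994, -0.094, -0.059], [-0.002, 0.514, -0.858]]
force: [4.5, 6.9, 2.9]
width: 0.0106
grasp_force: 25.2
```

>>> {"op": "drive_tool", "data": {
  "steps": [
    [0,0,0,0,-1.7,0.2,-1],
    [0,0,0,0,-3.3,0.5,-1],
    [0,0,0,0,-4.9,1.0,-1],
    [0,0,0,0,-6.4,1.6,-1],
    [0,0,0,0,-7.9,2.3,-1],
    [0,0,0,0,-9.3,3.2,-1],
    [0,0,0,0,-10.6,4.2,-1],
    [0,0,0,0,-11.7,5.2,-1]
  ]
}}

```text
t: 4.5
ee_pos: [0.4541, 0.009, 0.1039]
ee_rot: [[0.111, 0.858, 0.502], [0.994, -0.096, -0.055], [0.001, 0.505, -0.863]]
force: [-1.4, 12.3, 3.9]
width: 0.0107
grasp_force: 27.9
```

```bash
cat > b.py <<'E'
g=s["ee_pos"]-.019*s["ee_rot"][:,2];m=wm(g);print("grasp m",m,"phi",np.degrees(np.arctan2(m[2]-.07,m[0])),np.hypot(m[2]-.07,m[0]),s["grasp_force"])
E
cat r.py b.py - <<'E' | python3 -
R=rot(YAW,30,'x')
for f in (163,164.2,165.2,166): print(f,rel(bar(f),R))
E
```

```text
4.5 [0.4541 0.009  0.1039] 0.0107 [-1.4 12.3  3.9] [ -5.9 -25.4 123.9  -0.3  51.1   0.6]
grasp m [-0.17231339  0.00224234  0.12028486] phi 163.73158761273885 0.1795006213364626 27.90059119462967
163 [ 0.32 -0.15  0.2  -0.23  0.06 -0.26]
164.2 [ 0.32 -0.15  0.2  -0.23 -0.22 -0.  ]
165.2 [ 0.32 -0.15  0.2  -0.23 -0.44  0.22]
166 [ 0.32 -0.15  0.2  -0.23 -0.62  0.4 ]
```

>>> {"op": "drive_tool", "data": {
  "steps": [
    [0,0,0,-0.1,-0.2,0.2,-1],
    [0,0,0,-0.2,-0.4,0.4,-1],
    [0,0,0,-0.2,-0.5,0.7,-1],
    [0,0,0,-0.2,-0.5,0.7,-1],
    [0,0,0,-0.2,-0.5,0.7,-1]
  ]
}}

```text
t: 5.0
ee_pos: [0.455, 0.007, 0.1002]
ee_rot: [[0.11, 0.855, 0.506], [0.994, -0.095, -0.056], [0.0, 0.509, -0.861]]
force: [-20.3, 14.4, 23.7]
width: 0.0108
grasp_force: 31.7
```

```bash
cat r.py b.py - <<'E' | python3 -
E
```

```text
5.0 [0.455  0.007  0.1002] 0.0108 [-20.3  14.4  23.7] [-6.200e+00 -2.520e+01  1.244e+02 -0.000e+00  5.020e+01  1.000e-01]
grasp m [-0.17128181  0.00039024  0.11658621] phi 164.78443333422473 0.17750418149238306 31.65849208831787
```

>>> {"op": "drive_tool", "data": {
  "steps": [
    [0,0,0,0,0.2,-0.3,-0.6],
    [0,0,0,0,0.2,-0.3,-0.4],
    [0,0,0,0,0.2,-0.3,-0.4],
    [0,0,0,0,0.2,-0.3,-0.4],
    [0,0,0,0,0.2,-3,-0.4],
    [0,0,0,0,0.2,-8,-0.4],
    [0,0,0,0,0.2,-13,-0.4],
    [0,0,0,0,0.2,-13,-0.4]
  ]
}}

```text
t: 5.8
ee_pos: [0.391, 0.0121, 0.2155]
ee_rot: [[0.112, 0.853, 0.51], [0.994, -0.093, -0.062], [-0.006, 0.514, -0.858]]
force: [0.4, -0.2, 0.6]
width: 0.0254
grasp_force: 0.0
```

```bash
cat r.py - <<'E' | python3 -
p,d,w=cloud("side");m=wm(w)
cv2.imwrite("pics/side1.png",p[:,:,::-1])
b=(d>0)&(m[...,0]<-.15)&(m[...,0]>-.2)&(abs(m[...,1])<.06)&(m[...,2]>.09)&(m[...,2]<.14)
print("bar pts",b.sum(),np.median(m[b],0))
b=(d>0)&(m[...,0]<-.03)&(m[...,0]>-.11)&(abs(m[...,1])<.08)&(m[...,2]>.06)
print("plate incl",np.degrees(np.arctan(np.polyfit(-m[b][:,0],m[b][:,2],1))),b.sum())
for y in ('y','-y'):
    R=rot(-10.4,35,y); g=np.array([.591,-.231,.075])-.004*np.array([np.cos(-.18),np.sin(-.18),0])
    print(y,rel(g-.1*R[:,2],R))
E
```

```text
5.8 [0.391  0.0121 0.2155] 0.0254 [ 0.4 -0.2  0.6] [-6.200e+00 -4.010e+01  1.189e+02 -4.000e-01  7.030e+01  1.000e-01]
bar pts 156 [-0.17438306 -0.01091678  0.12428592]
plate incl [30.53191677  3.98777328] 712
y [ -1.98  -4.92 -86.42 -21.53  11.55  15.11]
-y [ -5.     2.02  93.46 -21.53  11.55  15.11]
```

View pics/side1.png

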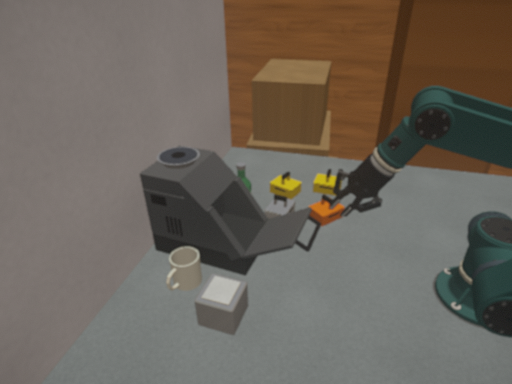

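```bash
cat r.py - <<'E' | python3 -
R=rot(-10.4,35,'y'); g=np.array([.591,-.231,.075])-.004*np.array([np.cos(-.18),np.sin(-.18),0])
print(rel(g-.2*R[:,2],R))
Z=np.load("side0.npz");p,d,w=cloud("side",Z["p"],Z["d"])
b=(d>0)&(abs(w[...,0]-.591)<.07)&(abs(w[...,1]+.231)<.07)
for lo,hi in((.04,.05),(.07,.09)):
    q=w[b&(w[...,2]>lo)&(w[...,2]<hi)];print(len(q),cv2.minAreaRect((q[:,:2]*1000).astype(np.float32)),np.median(q[:,2]))
E
```

```text
5.85 [0.3903 0.0121 0.2115] 0.0254 [-0.5 -0.6 -1.1] [-6.200e+00 -3.990e+01  1.192e+02 -4.000e-01  7.020e+01  1.000e-01]
[ -1.98  -4.92 -86.42 -21.18  10.79   5.14]
296 ((587.85498046875, -230.7020263671875), (104.71641540527344, 75.65767669677734), 80.23159790039062) 0.04469327987313021
63 ((588.4705200195312, -229.92877197265625), (16.60927963256836, 46.0428352355957), 84.50310516357422) 0.07916768353379611
```

>>> {"op": "drive_tool", "data": {
  "steps": [
    [-2,-5,-86,-8,4,-2,1],
    [-2,-5,-86,-21,10.8,5,1],
    [-2,-5,-86,-21,10.8,5,1],
    [-2,-5,-86,-21,10.8,5,1],
    [-2,-5,-86,-21,10.8,5,1],
    [-2,-5,-86,-21,10.8,5,1],
    [-2,-5,-86,-21,10.8,5,1],
    [-2,-5,-86,-21,10.8,5,1]
  ]
}}

```text
t: 6.65
ee_pos: [0.4831, -0.2115, 0.2146]
ee_rot: [[-0.647, 0.552, 0.526], [0.596, 0.796, -0.101], [-0.475, 0.248, -0.844]]
force: [0.1, 0.1, 0.6]
width: 0.0854
grasp_force: 0.0
```

>>> {"op": "drive_tool", "data": {
  "steps": [
    [0,0,-18,0,0,0,0.2],
    [0,0,-18,0,0,0,0.2],
    [0,0,-18,0,0,0,0.2],
    [0,0,-18,0,0,0,0.2]
  ]
}}

```text
t: 7.05
ee_pos: [0.4831, -0.2094, 0.2164]
ee_rot: [[-0.783, 0.328, 0.529], [0.326, 0.94, -0.101], [-0.53, 0.093, -0.843]]
force: [0.4, 0.2, -0.3]
width: 0.0514
grasp_force: 0.0
```

```bash
cat r.py - <<'E' | python3 -
R=rot(-10.2,35,'y'); g=np.array([.5905,-.2305,.075])-.004*np.array([np.cos(-.18),np.sin(-.18),0])
print(rel(g-.2*R[:,2],R),rel(g-.06*R[:,2],R),rel(g,R))
E
```

```text
7.05 [ 0.4831 -0.2094  0.2164] 0.0514 [ 0.4  0.2 -0.3] [ -38.6  -19.4  107.7   16.3   63.2 -111.5]
[ -0.56  -2.4  -10.5   -0.53  -0.09  -0.49] [ -0.56  -2.4  -10.5   -1.1    0.1   13.49] [ -0.56  -2.4  -10.5   -1.34   0.19  19.49]
```

>>> {"op": "drive_tool", "data": {
  "steps": [
    [-0.5,-2.4,-10.5,-0.5,0,2,0.2],
    [-0.5,-2.4,-10.5,-0.9,0,6,0.2],
    [-0.5,-2.4,-10.5,-1.1,0.1,10,0.2],
    [-0.5,-2.4,-10.5,-1.1,0.1,13.5,0.2],
    [-0.5,-2.4,-10.5,-1.1,0.1,13.5,0.2],
    [-0.5,-2.4,-10.5,-1.1,0.1,13.5,0.2]
  ]
}}

```text
t: 7.65
ee_pos: [0.5637, -0.2253, 0.1092]
ee_rot: [[-0.807, 0.176, 0.564], [0.143, 0.984, -0.102], [-0.573, -0.001, -0.819]]
force: [0.5, -0.5, -0.1]
width: 0.0514
grasp_force: 0.0
```

```bash
cat r.py - <<'E' | python3 -
R=rot(-10.2,35,'y'); g=np.array([.5905,-.2305,.075])-.004*np.array([np.cos(-.18),np.sin(-.18),0])
print(rel(g,R))
E
```

```text
7.65 [ 0.5637 -0.2253  0.1092] 0.0514 [ 0.5 -0.5 -0.1] [ -34.4   -4.5  109.3   19.6   44.4 -124.7]
[-0.03 -0.01  0.11  0.05 -0.04  6.03]
```

>>> {"op": "drive_tool", "data": {
  "steps": [
    [0,0,0,0,0,2.5,0.2],
    [0,0,0,0,0,4.5,0.2],
    [0,0,0,0,0,6,0.2],
    [0,0,0,0,0,6,-0.4],
    [0,0,0,0,0,6,-1],
    [0,0,0,0,0,6,-1],
    [0,0,0,0,0,6,-1],
    [0,0,0,0,0,6,-1]
  ],
  "squeeze": 80
}}

```text
t: 8.45
ee_pos: [0.5987, -0.2332, 0.0641]
ee_rot: [[-0.803, 0.176, 0.569], [0.141, 0.984, -0.106], [-0.579, -0.005, -0.816]]
force: [-4.8, -2.1, 6.7]
width: 0.0102
grasp_force: 81.1
```

```bash
cat r.py - <<'E' | python3 -
R0=s["ee_rot"];print(s["grasp_force"],s["ee_pos"]-.019*R0[:,2])
print("up 10cm",(R0.T@[0,0,10]).round(2),"up2",(R0.T@[0,0,2]).round(2), "up18",(R0.T@[0,0,18]).round(2))
E
```

```text
8.45 [ 0.5987 -0.2332  0.0641] 0.0102 [-4.8 -2.1  6.7] [ -32.7    3.1  107.7   20.9   37.7 -125.7]
81.07860803604126 [ 0.58789312 -0.23115587  0.0795471 ]
up 10cm [-5.79 -0.05 -8.16] up2 [-1.16 -0.01 -1.63] up18 [-10.42  -0.1  -14.68]
```

>>> {"op": "drive_tool", "data": {
  "steps": [
    [0,0,0,-0.6,0,-0.8,-1],
    [0,0,0,-1.8,0,-2.5,-1],
    [0,0,0,-3.5,0,-4.9,-1],
    [0,0,0,-5.2,0,-7.4,-1],
    [0,0,0,-7,0,-9.8,-1],
    [0,0,0,-8.7,0,-12.2,-1],
    [0,0,0,-9.2,0,-13,-1],
    [0,0,0,-9.2,0,-13,-1]
  ]
}}

```text
t: 9.25
ee_pos: [0.5984, -0.2312, 0.2214]
ee_rot: [[-0.806, 0.174, 0.566], [0.14, 0.985, -0.103], [-0.576, -0.004, -0.818]]
force: [0.2, -0.1, -4.9]
width: 0.0103
grasp_force: 79.3
```

```bash
cat r.py - <<'E' | python3 -
print(s["ft_torque"],s["grasp_force"],s["ee_rot"].round(3).tolist())
p,d,w=cloud("top");cv2.imwrite("pics/top1.png",p[:,:,::-1])
p2,d2,w2=cloud("side");cv2.imwrite("pics/side2.png",np.vstack([cv2.resize(q,None,fx=2,fy=2)for q in(p2[60:220,180:440,::-1],p[100:240,210:470,::-1])]))
np.savez("l.npz",p=p,d=d,p2=p2,d2=d2)
b=(d>0)&(abs(w[...,0]-.591)<.09)&(abs(w[...,1]+.231)<.075)&(w[...,2]>.14)&(w[...,2]<.24)
print(b.sum())
E
```

```text
9.25 [ 0.5984 -0.2312  0.2214] 0.0103 [ 0.2 -0.1 -4.9] [ -32.6   -5.3   96.7   15.1   56.5 -117.3]
[ 0.13037028  0.83398049 -0.02193326] 79.25556421279907 [[-0.806, 0.174, 0.566], [0.14, 0.985, -0.103], [-0.576, -0.004, -0.818]]
503
```

View pics/side2.png

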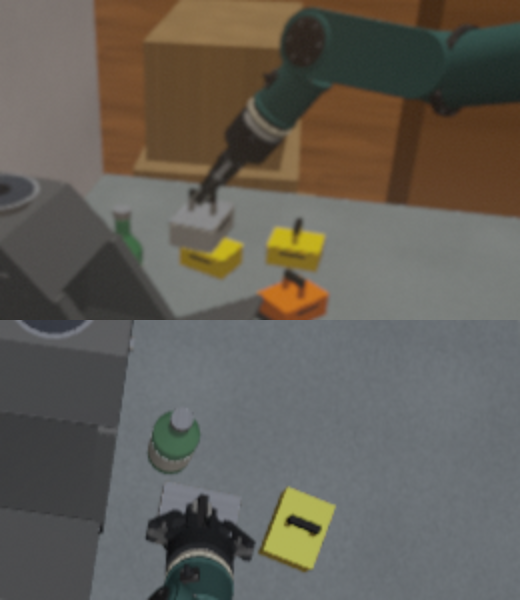

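The box is lifted, at (205,222) in the upper panel, and looks level. I'll measure its tilt and plan the carry.

```bash
cat r.py - <<'E' | python3 -
Z=np.load("l.npz")
for n,P,D in(("top",Z["p"],Z["d"]),("side",Z["p2"],Z["d2"])):
    p,d,w=cloud(n,P,D)
    sat=p.max(-1).astype(int)-p.min(-1)
    b=(d>0)&(abs(w[...,0]-.595)<.06)&(abs(w[...,1]+.231)<.062)&(w[...,2]>.175)&(w[...,2]<.225)&(p.min(-1)>75)&(sat<30)
    q=w[b];A=np.c_[q[:,:2]-[.59,-.23],np.ones(len(q))];c=np.linalg.lstsq(A,q[:,2],rcond=None)[0]
    for _ in range(3):
        k=abs(A@c-q[:,2])<.005;c=np.linalg.lstsq(A[k],q[k,2],rcond=None)[0]
    print(n,len(q),k.sum(),np.degrees(c[:2]),c[2],cv2.minAreaRect((q[k][:,:2]*1000).astype(np.float32)))
R=rot(YAW,35,'y')
bd=.0795  # grasp height above underside
def g(x,z): return mw(x-.003,0,z+bd)
for x,z in((-.12,.20),(-.06,.165),(-.009,.135),(.092,.076)): print(x,z,rel(g(x,z),R))
E
```

```text
9.35 [ 0.5971 -0.2304  0.2171] 0.0105 [-0.5  0.5 -7. ] [ -32.6   -5.2   96.9   15.1   56.5 -117.3]
top 430 409 [-0.44527522  0.06032488] 0.20211094555111944 ((602.4758911132812, -230.46603393554688), (99.92906951904297, 52.68900680541992), 79.40975189208984)
side 495 312 [ 1.26823603 -3.29581236] 0.19961448241178123 ((587.209228515625, -226.08282470703125), (105.14469909667969, 75.1468734741211), 80.42988586425781)
-0.12 0.2 [ -2.04  -0.22  -2.77   8.14  21.15 -11.4 ]
-0.06 0.165 [-2.04 -0.22 -2.77  5.21 21.52 -5.11]
-0.009 0.135 [-2.04 -0.22 -2.77  2.74 21.83  0.26]
0.092 0.076 [-2.04 -0.22 -2.77 -2.17 22.44 10.86]
```

>>> {"op": "drive_tool", "data": {
  "steps": [
    [0,0,0,0,0.5,-4,-1],
    [-1,0,-1,2,4,-8,-1],
    [-1,0,-2,5,8,-11.4,-1],
    [-2,0,-2.8,7,12,-11.4,-1],
    [-2,0,-2.8,8.1,16,-11.4,-1],
    [-2,0,-2.8,8.1,19,-11.4,-1],
    [-2,0,-2.8,8.1,21,-11.4,-1],
    [-2,0,-2.8,8.1,21,-11.4,-1]
  ]
}}

```text
t: 10.15
ee_pos: [0.5042, 0.0019, 0.2626]
ee_rot: [[-0.817, 0.11, 0.566], [0.09, 0.994, -0.064], [-0.57, -0.001, -0.822]]
force: [-0.1, -0.4, -5.3]
width: 0.0104
grasp_force: 80.1
```

>>> {"op": "drive_tool", "data": {
  "steps": [
    [0,0,0,0,0,0,-1],
    [0,0,0,0,0,0,-1]
  ]
}}

```text
t: 10.35
ee_pos: [0.5049, -0.0021, 0.2646]
ee_rot: [[-0.815, 0.117, 0.568], [0.094, 0.993, -0.069], [-0.573, -0.003, -0.82]]
force: [-0.5, -0.5, -5.5]
width: 0.0101
grasp_force: 80.1
```

```bash
cat > pl.py <<'E'
R=rot(YAW,35,'y');bd=.0785
def g(x,z): return mw(x-.003,0,z+bd)
m=wm(s["ee_pos"]-.019*s["ee_rot"][:,2]);print("box at",m+[.003,0,-bd],s["ee_rot"].round(3).tolist(),s["grasp_force"])
E
cat r.py pl.py - <<'E' | python3 -
for x,z in((-.06,.165),(-.009,.135),(.04,.106),(.07,.089),(.092,.076)): print(x,z,rel(g(x,z),R))
E
```

```text
10.35 [ 0.5049 -0.0021  0.2646] 0.0101 [-0.5 -0.5 -5.5] [ -6.5 -25.5 107.1  -0.3  63.4 -89.8]
box at [-0.1188528  -0.00282026  0.20170813] [[-0.815, 0.117, 0.568], [0.094, 0.993, -0.069], [-0.573, -0.003, -0.82]] 80.06204009056091
-0.06 0.165 [-0.21 -0.07  0.03 -2.73  0.31  6.38]
-0.009 0.135 [-0.21 -0.07  0.03 -5.19  0.33 11.76]
0.04 0.106 [-0.21 -0.07  0.03 -7.55  0.35 16.94]
0.07 0.089 [-0.21 -0.07  0.03 -9.03  0.36 20.05]
0.092 0.076 [ -0.21  -0.07   0.03 -10.09   0.37  22.38]
```

>>> {"op": "drive_tool", "data": {
  "steps": [
    [0,0,0,-1.4,0.3,3.2,-1],
    [-0.2,0,0,-2.7,0.3,6.4,-1],
    [-0.2,0,0,-4,0.3,9,-1],
    [-0.2,0,0,-5.2,0.3,11.8,-1],
    [-0.2,0,0,-6.4,0.3,14.4,-1],
    [-0.2,0,0,-7.5,0.3,17,-1],
    [-0.2,0,0,-7.5,0.3,17,-1]
  ]
}}

```text
t: 11.05
ee_pos: [0.664, -0.0194, 0.1653]
ee_rot: [[-0.817, 0.117, 0.565], [0.096, 0.993, -0.067], [-0.569, -0.0, -0.822]]
force: [-1.4, 0.5, -6.1]
width: 0.0104
grasp_force: 80.0
```

```bash
cat r.py pl.py - <<'E' | python3 -
for x,z in((.07,.089),(.093,.076),(.093,.070),(.093,.068)): print(x,z,rel(g(x,z),R))
E
```

```text
11.05 [ 0.664  -0.0194  0.1653] 0.0104 [-1.4  0.5 -6.1] [ -6.5  -0.5  98.5  -0.2  47.3 -89.7]
box at [ 0.04121326 -0.00176185  0.10241547] [[-0.817, 0.117, 0.565], [0.096, 0.993, -0.067], [-0.569, -0.0, -0.822]] 80.03510355949402
0.07 0.089 [-0.07 -0.33 -0.07 -1.61  0.18  2.74]
0.093 0.076 [-0.07 -0.33 -0.07 -2.77  0.19  5.12]
0.093 0.07 [-0.07 -0.33 -0.07 -2.43  0.19  5.61]
0.093 0.068 [-0.07 -0.33 -0.07 -2.31  0.19  5.78]
```

>>> {"op": "drive_tool", "data": {
  "steps": [
    [0,0,0,-0.8,0.1,1.3,-1],
    [0,-0.3,0,-1.6,0.2,2.7,-1],
    [0,-0.3,0,-2.2,0.2,4,-1],
    [0,-0.3,0,-2.8,0.2,5,-1],
    [0,-0.3,0,-2.7,0.2,5.2,-1],
    [0,-0.3,0,-2.7,0.2,5.2,-1]
  ]
}}

```text
t: 11.65
ee_pos: [0.7152, -0.0217, 0.1429]
ee_rot: [[-0.811, 0.115, 0.574], [0.093, 0.993, -0.066], [-0.578, -0.0, -0.816]]
force: [-0.2, -0.3, -5.6]
width: 0.0104
grasp_force: 80.2
```

```bash
cat r.py pl.py - <<'E' | python3 -
for x,z in((.093,.070),(.093,.068),(.093,.065)): print(x,z,rel(g(x,z),R))
E
```

```text
11.65 [ 0.7152 -0.0217  0.1429] 0.0104 [-0.2 -0.3 -5.6] [ -6.2   6.8  93.8  -0.4  44.1 -89.4]
box at [0.09218141 0.00180895 0.07986317] [[-0.811, 0.115, 0.574], [0.093, 0.993, -0.066], [-0.578, -0.0, -0.816]] 80.16997218132019
0.093 0.07 [ 0.    0.31  0.03  0.51 -0.18  0.85]
0.093 0.068 [ 0.    0.31  0.03  0.63 -0.18  1.02]
0.093 0.065 [ 0.    0.31  0.03  0.8  -0.18  1.26]
```

Now I lower it until the force shows contact.

>>> {"op": "drive_tool", "data": {
  "steps": [
    [0,0.3,0,0.2,-0.1,0.4,-1],
    [0,0.3,0,0.4,-0.1,0.7,-1],
    [0,0.3,0,0.5,-0.1,0.85,-1],
    [0,0.3,0,0.5,-0.1,0.85,-1]
  ]
}}

```text
t: 12.05
ee_pos: [0.7165, -0.0222, 0.1342]
ee_rot: [[-0.812, 0.114, 0.572], [0.093, 0.994, -0.066], [-0.576, -0.0, -0.818]]
force: [0.4, -0.8, -5.1]
width: 0.0108
grasp_force: 80.1
```

```bash
cat r.py pl.py - <<'E' | python3 -
for x,z in((.093,.070),(.093,.068),(.093,.065)): print(x,z,rel(g(x,z),R))
E
```

```text
12.05 [ 0.7165 -0.0222  0.1342] 0.0108 [ 0.4 -0.8 -5.1] [ -6.2   7.4  94.1  -0.3  43.4 -89.6]
box at [0.09359123 0.00145702 0.07126643] [[-0.812, 0.114, 0.572], [0.093, 0.994, -0.066], [-0.576, -0.0, -0.818]] 80.12486100196838
0.093 0.07 [ 0.03  0.16  0.07  0.13 -0.15  0.07]
0.093 0.068 [ 0.03  0.16  0.07  0.24 -0.15  0.23]
0.093 0.065 [ 0.03  0.16  0.07  0.41 -0.15  0.48]
```

>>> {"op": "drive_tool", "data": {
  "steps": [
    [0,0,0,0.1,0,0.1,-1],
    [0,0,0,0.2,0,0.2,-1],
    [0,0,0,0.2,0,0.25,-1],
    [0,0,0,0.2,0,0.25,-1]
  ]
}}

```text
t: 12.45
ee_pos: [0.7178, -0.0222, 0.1341]
ee_rot: [[-0.809, 0.114, 0.576], [0.092, 0.994, -0.066], [-0.58, -0.0, -0.815]]
force: [-6.4, -0.1, 4.7]
width: 0.0101
grasp_force: 81.7
```

```bash
cat r.py pl.py | python3 -
```

```text
12.45 [ 0.7178 -0.0222  0.1341] 0.0101 [-6.4 -0.1  4.7] [ -6.2   7.5  94.1  -0.3  43.  -89.6]
box at [0.09477521 0.00158072 0.07111133] [[-0.809, 0.114, 0.576], [0.092, 0.994, -0.066], [-0.58, -0.0, -0.815]] 81.6946542263031
```

>>> {"op": "drive_tool", "data": {
  "steps": [
    [0,0,0,0,0,0,-0.5],
    [0,0,0,0,0,0,0],
    [0,0,0,0,0,0,0.2],
    [0,0,0,0,0,0,0.2],
    [0,0,0,0,0,-2,0.2],
    [0,0,0,0,0,-5,0.2],
    [0,0,0,0,0,-10,0.2],
    [0,0,0,0,0,-15,0.2]
  ]
}}

```text
t: 13.25
ee_pos: [0.6294, -0.0123, 0.2531]
ee_rot: [[-0.814, 0.114, 0.57], [0.093, 0.994, -0.065], [-0.573, -0.0, -0.819]]
force: [0.2, 0.8, 1.1]
width: 0.0514
grasp_force: 0.0
```

>>> {"op": "drive_tool", "data": {
  "steps": [
    [0,0,0,0,0,-5,0],
    [0,0,0,4,0,-10,0],
    [0,0,0,10,0,-14,0],
    [0,0,0,10,0,-14,0]
  ]
}}

```text
t: 13.65
ee_pos: [0.4673, 0.0064, 0.3119]
ee_rot: [[-0.811, 0.113, 0.574], [0.093, 0.994, -0.066], [-0.578, -0.0, -0.816]]
force: [-0.5, -0.6, 0.7]
width: 0.0429
grasp_force: 0.0
```

```bash
cat r.py - <<'E' | python3 -
p,d,w=cloud("side");cv2.imwrite("pics/side3.png",cv2.resize(p[100:300,100:400,::-1],None,fx=2.5,fy=2.5))
for n in("side","top"):
    if n=="top":p,d,w=cloud(n)
    m=wm(w);sat=p.max(-1).astype(int)-p.min(-1)
    b=(d>0)&(abs(m[...,1])<.07)&(m[...,0]>.01)&(m[...,0]<.135)&(m[...,2]>.105)&(m[...,2]<.125);q=m[b]
    print(n,len(q),cv2.minAreaRect((q[:,:2]*1000).astype(np.float32)) if len(q)>5 else 0,np.median(q,0))
R=rot(YAW,30,'x')
print(rel(bar(164.2)-.13*R[:,2],R))
E
```

```text
13.65 [0.4673 0.0064 0.3119] 0.0429 [-0.5 -0.6  0.7] [ -5.9 -31.1 105.2  -0.4  70.6 -89.4]
side 262 ((83.01930236816406, 1.6885833740234375), (57.13322067260742, 100.40852355957031), 0.11200962960720062) [0.0701612  0.00135745 0.11494223]
top 793 ((90.38446044921875, 3.4037857055664062), (69.59659576416016, 100.23189544677734), 0.2518390715122223) [ 0.08829282 -0.00238645  0.11447169]
[ 4.29  4.21 90.02 12.13 -0.13  3.29]
```

View pics/side3.png

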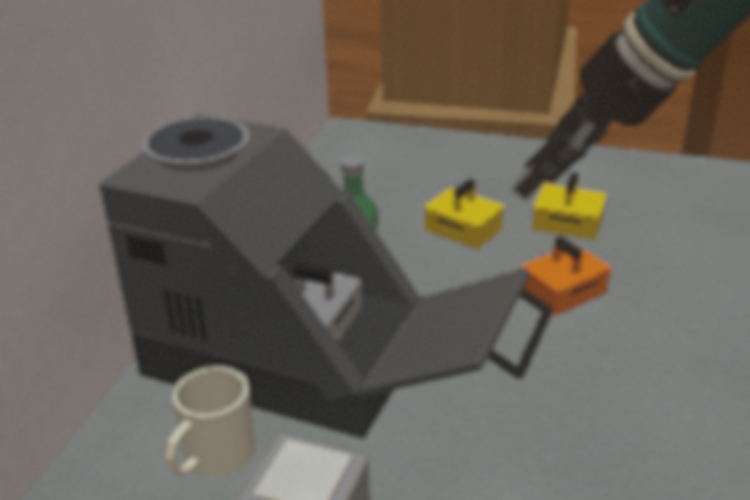

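The box stands level and square in the bay, at (335,300) in the crop, clear of the flap. Next I regrip the bar at (520,335).

>>> {"op": "drive_tool", "data": {
  "steps": [
    [4.3,4.2,90,8,0,-1,-0.4],
    [4.3,4.2,90,12,0,2,-0.4],
    [4.3,4.2,90,12,0,3.3,-0.4],
    [4.3,4.2,90,12,0,3.3,-0.4],
    [4.3,4.2,90,12,0,3.3,-0.4],
    [4.3,4.2,90,12,0,3.3,-0.4],
    [4.3,4.2,90,12,0,3.3,-0.4],
    [4.3,4.2,90,12,0,3.3,-0.4]
  ]
}}

```text
t: 14.55
ee_pos: [0.3914, 0.0151, 0.2142]
ee_rot: [[-0.192, 0.84, 0.508], [0.962, 0.264, -0.073], [-0.196, 0.474, -0.858]]
force: [-0.4, 0.6, -0.0]
width: 0.0253
grasp_force: 0.0
```

>>> {"op": "drive_tool", "data": {
  "steps": [
    [0,0,22,0,0,0,-0.4],
    [0,0,22,0,0,0,-0.4],
    [0,0,22,0,0,0,-0.4],
    [0,0,22,0,0,0,-0.4]
  ]
}}

```text
t: 14.95
ee_pos: [0.3913, 0.015, 0.2141]
ee_rot: [[0.131, 0.851, 0.508], [0.991, -0.109, -0.073], [-0.007, 0.513, -0.858]]
force: [-0.2, 0.9, -0.1]
width: 0.0258
grasp_force: 0.0
```

```bash
cat r.py - <<'E' | python3 -
R=rot(YAW,30,'x')
print(rel(bar(164.2)-.06*R[:,2],R),rel(bar(164.2),R))
E
```

```text
14.95 [0.3913 0.015  0.2141] 0.0258 [-0.2  0.9 -0.1] [ -4.5 -39.8 118.9  -2.   70.    3. ]
[ 0.88  0.82 -0.59 -0.01 -0.36  6.69] [ 0.88  0.82 -0.59  0.07 -0.45 12.69]
```

>>> {"op": "drive_tool", "data": {
  "steps": [
    [0.9,0.8,-0.6,0,-0.4,4,-0.4],
    [0.9,0.8,-0.6,0,-0.4,7,-0.4],
    [0.9,0.8,-0.6,0,-0.4,9.5,-0.4],
    [0.9,0.8,-0.6,0,-0.4,11.5,-0.4],
    [0.9,0.8,-0.6,0,-0.4,12.7,-0.4],
    [0.9,0.8,-0.6,0,-0.4,12.7,-0.4],
    [0.9,0.8,-0.6,0,-0.4,12.7,-1],
    [0.9,0.8,-0.6,0,-0.4,12.7,-1]
  ],
  "squeeze": 25
}}

```text
t: 15.75
ee_pos: [0.4527, 0.0061, 0.1041]
ee_rot: [[0.115, 0.859, 0.499], [0.993, -0.099, -0.058], [-0.001, 0.502, -0.865]]
force: [7.9, -0.7, -6.1]
width: 0.0111
grasp_force: 24.4
```

>>> {"op": "drive_tool", "data": {
  "steps": [
    [0,0,0,0,0,0,-1],
    [0,0,0,0,0,0,-1],
    [0,0,0,0,0,0,-1]
  ]
}}

```text
t: 16.05
ee_pos: [0.4527, 0.0061, 0.1042]
ee_rot: [[0.115, 0.859, 0.499], [0.993, -0.099, -0.058], [-0.0, 0.503, -0.864]]
force: [8.7, -1.6, -6.7]
width: 0.0112
grasp_force: 24.3
```

```bash
cat r.py b.py - <<'E' | python3 -
R=rot(YAW,30,'x')
d0=wm(g)-wm(bar(164.2));print(d0)
for i,f in enumerate(np.linspace(164.2,69.7,19)[1:]):
    k=1-i/17;print(round(f,1),rel(bar(f)+k*(g-bar(164.2)),R))
E
```

```text
16.05 [0.4527 0.0061 0.1042] 0.0112 [ 8.7 -1.6 -6.7] [ -6.3 -25.6 124.   -0.2  51.4   0.4]
grasp m [-0.17337839 -0.00071531  0.12058077] phi 163.73611699791118 0.18060586737007567 24.28748846054077
[ 0.00073496 -0.00071531  0.00131166]
159.0 [ 0.19  0.01  0.03 -0.    1.24 -1.1 ]
153.7 [ 0.19  0.01  0.03  0.    2.57 -2.07]
148.4 [ 0.19  0.01  0.03  0.01  3.98 -2.92]
143.2 [ 0.19  0.01  0.03  0.01  5.47 -3.63]
138.0 [ 0.19  0.01  0.03  0.01  7.02 -4.2 ]
132.7 [ 0.19  0.01  0.03  0.02  8.61 -4.63]
127.4 [ 1.900e-01  1.000e-02  3.000e-02  2.000e-02  1.023e+01 -4.910e+00]
122.2 [ 1.900e-01  1.000e-02  3.000e-02  2.000e-02  1.188e+01 -5.040e+00]
117.0 [ 1.900e-01  1.000e-02  3.000e-02  3.000e-02  1.353e+01 -5.020e+00]
111.7 [ 1.900e-01  1.000e-02  3.000e-02  3.000e-02  1.517e+01 -4.840e+00]
106.4 [ 1.900e-01  1.000e-02  3.000e-02  3.000e-02  1.679e+01 -4.520e+00]
101.2 [ 1.900e-01  1.000e-02  3.000e-02  4.000e-02  1.837e+01 -4.050e+00]
96.0 [ 1.90e-01  1.00e-02  3.00e-02  4.00e-02  1.99e+01 -3.43e+00]
90.7 [ 1.900e-01  1.000e-02  3.000e-02  4.000e-02  2.137e+01 -2.680e+00]
85.4 [ 1.900e-01  1.000e-02  3.000e-02  5.000e-02  2.277e+01 -1.790e+00]
80.2 [ 1.900e-01  1.000e-02  3.000e-02  5.000e-02  2.408e+01 -7.800e-01]
75.0 [1.900e-01 1.000e-02 3.000e-02 6.000e-02 2.529e+01 3.400e-01]
69.7 [1.90e-01 1.00e-02 3.00e-02 6.00e-02 2.64e+01 1.58e+00]
```

>>> {"op": "drive_tool", "data": {
  "steps": [
    [0,0,0,0,1.2,-1.1,-1],
    [0,0,0,0,2.6,-2.1,-1],
    [0,0,0,0,4,-2.9,-1],
    [0,0,0,0,5.5,-3.6,-1],
    [0,0,0,0,7,-4.2,-1],
    [0,0,0,0,8.6,-4.6,-1],
    [0,0,0,0,10.2,-4.9,-1],
    [0,0,0,0,11.9,-5,-1]
  ]
}}

```text
t: 16.85
ee_pos: [0.5278, -0.0027, 0.2066]
ee_rot: [[0.115, 0.862, 0.494], [0.993, -0.099, -0.058], [-0.001, 0.497, -0.868]]
force: [-6.5, 0.0, 2.3]
width: 0.011
grasp_force: 27.2
```

>>> {"op": "drive_tool", "data": {
  "steps": [
    [0,0,0,0,1.6,0,-1],
    [0,0,0,0,3.3,0.2,-1],
    [0,0,0,0,4.9,0.5,-1],
    [0,0,0,0,6.5,1,-1],
    [0,0,0,0,8,1.6,-1],
    [0,0,0,0,9.5,2.3,-1],
    [0,0,0,0,10.9,3.2,-1],
    [0,0,0,0,10.9,3.2,-1]
  ]
}}

```text
t: 17.65
ee_pos: [0.6405, -0.0159, 0.2345]
ee_rot: [[0.115, 0.859, 0.499], [0.993, -0.099, -0.058], [-0.001, 0.503, -0.865]]
force: [2.0, -0.9, -0.1]
width: 0.011
grasp_force: 26.9
```

```bash
cat r.py b.py - <<'E' | python3 -
R=rot(YAW,30,'x')
for f in (80,75,72,69.7,69,68): print(f,rel(bar(f),R))
E
```

```text
17.65 [ 0.6405 -0.0159  0.2345] 0.011 [ 2.  -0.9 -0.1] [-6.4 -3.5 91.8 -0.1 61.6  0.2]
grasp m [ 0.0157369  -0.00095524  0.25089454] phi 85.02807859940768 0.181577768839057 26.931698620319366
80 [0.17 0.04 0.02 0.1  1.21 1.02]
75 [0.17 0.04 0.02 0.1  2.38 2.09]
72 [0.17 0.04 0.02 0.1  3.03 2.78]
69.7 [0.17 0.04 0.02 0.1  3.5  3.33]
69 [0.17 0.04 0.02 0.1  3.64 3.5 ]
68 [0.17 0.04 0.02 0.1  3.83 3.75]
```

>>> {"op": "drive_tool", "data": {
  "steps": [
    [0,0,0,0,0.6,0.5,-1],
    [0,0,0,0,1.2,1,-1],
    [0,0,0,0,1.8,1.6,-1],
    [0,0,0,0,2.4,2.1,-1],
    [0,0,0,0,3,2.8,-1],
    [0,0,0,0,3.5,3.3,-1],
    [0,0,0,0,3.8,3.6,-1],
    [0,0,0,0,3.8,3.6,-1]
  ]
}}

```text
t: 18.45
ee_pos: [0.6891, -0.0216, 0.2224]
ee_rot: [[0.115, 0.861, 0.496], [0.993, -0.099, -0.058], [-0.001, 0.499, -0.866]]
force: [-9.3, -1.2, 9.6]
width: 0.0105
grasp_force: 29.0
```

```bash
cat r.py b.py - | python3 -
```

```text
18.45 [ 0.6891 -0.0216  0.2224] 0.0105 [-9.3 -1.2  9.6] [-6.4  3.1 86.5 -0.2 60.4  0.2]
grasp m [ 0.06470061 -0.00102119  0.23884486] phi 69.033386937453 0.18081691659204946 29.034899175167084
```

>>> {"op": "drive_tool", "data": {
  "steps": [
    [0,0,0,0,0.2,0.2,-1],
    [0,0,0,0,0.4,0.4,-1],
    [0,0,0,0,0.4,0.4,-1],
    [0,0,0,0,0.4,0.4,-1]
  ]
}}

```text
t: 18.85
ee_pos: [0.6893, -0.0216, 0.2221]
ee_rot: [[0.115, 0.865, 0.488], [0.993, -0.099, -0.058], [-0.002, 0.491, -0.871]]
force: [-38.3, 0.5, 23.9]
width: 0.0108
grasp_force: 31.7
```

```bash
cat r.py b.py - | python3 -
```

```text
18.85 [ 0.6893 -0.0216  0.2221] 0.0108 [-38.3   0.5  23.9] [-6.4  3.4 86.  -0.2 61.1  0.2]
grasp m [ 0.06507182 -0.0009945   0.23866495] phi 68.90312413291814 0.18078220459138336 31.655867993831635
```

>>> {"op": "drive_tool", "data": {
  "steps": [
    [0,0,0,0,-0.2,-0.2,-0.7],
    [0,0,0,0,-0.3,-0.3,-0.4],
    [0,0,0,0,-0.3,-0.3,-0.3],
    [0,0,0,0,-0.3,-0.3,-0.3],
    [0,0,0,0,-0.3,-2,-0.3],
    [0,0,0,0,-0.3,-6,-0.3],
    [0,0,0,0,-0.3,-11,-0.3],
    [0,0,0,0,-0.3,-16,-0.3]
  ]
}}

```text
t: 19.65
ee_pos: [0.6118, -0.0122, 0.3581]
ee_rot: [[0.115, 0.86, 0.496], [0.993, -0.1, -0.058], [-0.0, 0.5, -0.866]]
force: [1.0, -0.1, 0.7]
width: 0.0297
grasp_force: 0.0
```

>>> {"op": "drive_tool", "data": {
  "steps": [
    [0,0,0,0,0,-5,-0.3],
    [0,0,0,0,-4,-10,-0.3],
    [0,0,0,0,-6,-12,-0.3],
    [0,0,0,0,-6,-12,-0.3],
    [0,0,0,0,-6,-12,-0.3]
  ]
}}

```text
t: 20.15
ee_pos: [0.5011, 0.0007, 0.4327]
ee_rot: [[0.115, 0.858, 0.501], [0.993, -0.099, -0.058], [-0.0, 0.504, -0.864]]
force: [0.5, -0.6, -0.4]
width: 0.0298
grasp_force: 0.0
```

```bash
cat r.py - <<'E' | python3 -
P,D,W=cloud("side");cv2.imwrite("pics/side4.png",cv2.resize(P[100:300,100:400,::-1],None,fx=2.5,fy=2.5))
p,d,w=cloud("top")
for n,p,d,w in(("side",P,D,W),("top",p,d,w)):
    m=wm(w);b=(d>0)&(abs(m[...,1])<.06)&(m[...,0]>.0)&(m[...,0]<.08)&(m[...,2]>.09)&(m[...,2]<.185)
    c=np.polyfit(m[b][:,2],m[b][:,0],1);k=abs(np.polyval(c,m[b][:,2])-m[b][:,0])<.004;c=np.polyfit(m[b][k][:,2],m[b][k][:,0],1)
    print(n,k.sum(),"lean from vertical",np.degrees(np.arctan(c[0])),"outer x at z=.15 (shut: %.4f)"%(.08*np.tan(np.radians(35))-.012/np.cos(np.radians(35))),np.polyval(c,.15))
E
```

```text
20.15 [0.5011 0.0007 0.4327] 0.0298 [ 0.5 -0.6 -0.4] [ -6.3 -20.3  83.1  -0.2  87.    0.3]
side 982 lean from vertical 34.92573864962591 outer x at z=.15 (shut: 0.0414) 0.04092302220429163
top 1235 lean from vertical 34.94626462619036 outer x at z=.15 (shut: 0.0414) 0.043347131822998354
```

View pics/side4.png

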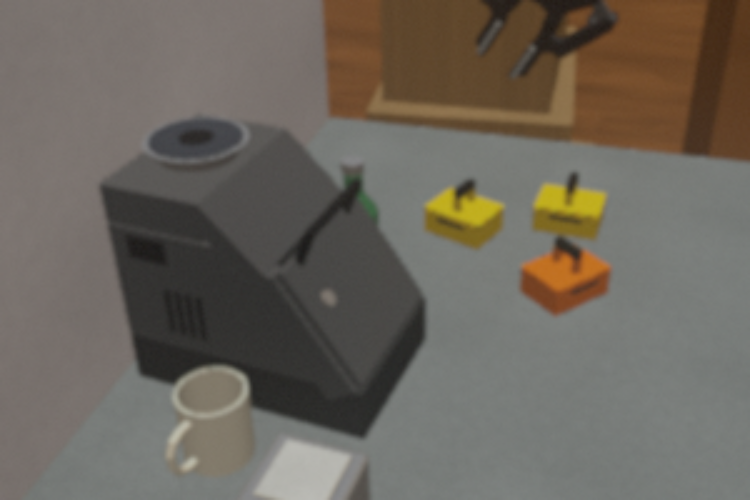

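The flap is fully shut, flush at (350,290) with a measured lean of 34.9°, and the gripper is clear. The mug, bottle and napkin holder look undisturbed.

```bash
python3 -c "from cell import *; print(job_done())"
```

```text
the job is handed in; nothing more can be done
None
```

The coin box stands flat in the bay, the flap measures fully shut, nothing else was touched, and the job was handed in at about 20 s of the 72 s limit.

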